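# Slide the drinks tray across the gap between two stands

### The job

Slide the aluminium tray that carries the glass tumbler off its wooden stand, across the gap, onto the empty wooden stand next to it, so that it ends about centred and square there with the tumbler still standing in it. Push it along flat: do not lift it, and do not let it tip or dip into the gap.

Things in the scene. Friction and masses are not known exactly. Their poses are not given: they have to be found in the camera images.
- tray_center (a point): Centre (half-way up) of the loose open aluminium tray, about 0.6 kg: 140 mm along its x, 200 mm along its y, 42 mm high overall; walls 8 mm thick, their tops 21 mm above this point, inner floor 8 mm below it; z up. It slides along its y on two fixed runners with upturned ends. It carries a tumbler; a smaller empty tray elsewhere is not meant.
- stand_start_top (a point): Centre of the top face of the start stand, a fixed low dark wood stand 190 mm along its x, 250 mm along its y, top 45 mm above the worktop; z up. The tray is on it at first, its length roughly along the stand's y.
- stand_land_top (a point): Centre of the top of the empty landing stand: fixed, same size, height and yaw as the start stand, in line with it on its +y or -y side. Between them is a gap of 55 to 80 mm, with a spoon lying low in it. A third such stand, further from the robot, with a funnel and a tumbler on it, is not meant.
- tumbler_center (a point): Centre (half-way up) of the small open glass tumbler standing loose in the tray near its middle: 60 mm across at the rim, 70 mm high, about 0.16 kg.
Not all that is in view belongs to the job. What is shaped like the part that bears tray_center but green, orange or pink is not meant.

How it is judged:
At the end, for the whole second after the job is handed in: The tray stands level on the landing stand, its centre within 22 mm of the stand's centre across and 24 mm along it, turned no more than 10 degrees from it, at rest, with the tumbler upright inside it (x of tray_center in the frame of stand_land_top between -0.022 and 0.022 m and y of tray_center in the frame of stand_land_top between -0.024 and 0.024 m and angle between the y axis of tray_center and the y axis of stand_land_top, either way round below 0.175 rad and angle between tray_center's own z axis and vertical below 0.06 rad and z of tray_center in the frame of stand_land_top below 0.031 m and horizontal distance between tumbler_center and tray_center below 0.08 m and angle between tumbler_center's own z axis and vertical below 0.15 rad and z of tumbler_center in the frame of tray_center below 0.05 m and linear speed of tray below 0.02 m/s); the robot touches nothing.
It fails at once if the tray is lifted more than 15 mm off the level of the stands (z of tray_center in the frame of stand_start_top above 0.036 m).
It fails at once if the tray tips more than 8 degrees or dips more than 8 mm into the gap (angle between tray_center's own z axis and vertical above 0.14 rad or z of tray_center in the frame of stand_start_top below 0.013 m).
It fails at once if the tumbler tips over (angle between tumbler_center's own z axis and vertical above 0.5 rad).
It also fails if it takes over 48 s, if anything falls off the work surface, if the arm or the gripper's body presses on something with over 40 N, if the wrist force passes 120 N, or if a joint passes its speed limit or range.

### The arm

A 6-joint arm with a two-finger parallel gripper is mounted at the origin on the work surface. World frame = base frame: x ahead of the robot, y to its left, z up, the work surface at z = 0. Lengths are in m, angles in rad, forces in N, time in s.
With the tool pointing down it reaches from about 0.325 to 0.85 m from the base axis. Payload 4.4 kg.
Tool frame: the origin (TCP) lies at the very end of the fingers, on their centre line; the grasp point (between the pads) lies 19 mm behind it (arm.grip_point_offset is the distance from the TCP to the grasp point, in m); z points along the fingers, y is the line along which they close (so a half turn about z gives the same grasp; the last joint's range is limited). The gripper opens to 94 mm and grips with 3 to 60 N. Pads are 16 mm wide; open, the fingers measure 119 mm over their backs; the gripper's body (75 mm by 177 mm) begins 78 mm behind the grasp point.
Start: joints at [-1.355, 0.207, 1.542, -0, 1.393, -0.15], TCP at [0.206, -0.537, 0.205] pointing down, gripper open.
Joint ranges: [-2.73, 2.73], [-0.86, 2.22], [0.23, 2.46], [-1.11, 4.25], [0.08, 2.63], [-2.82, 2.82]. Speed limits (rad/s): [2.79, 2.79, 3.14, 3.14, 3.14, 3.14].

### API

Orientations are given as a 3x3 rotation matrix whose columns are the frame's x, y, z axes.
In Python, from station import arm gives the robot as it stands. Calls block until the motion is done:
- arm.move_pose(position, orientation): joint-space move of the TCP to a pose.
- arm.movel(position, speed=0.15, rot=None, guard=None): straight line of the TCP; rot=None keeps the orientation; speed is the mean speed in m/s. With guard (N) it stops when the force on the tool has changed by that much, and returns True; else False.
- arm.move_joints(angles): joint-space move.
- arm.move_gripper(opening, grasp_force=None): finger opening in m; grasp_force is the grip in N (None keeps the last); returns when the fingers have stopped.
- arm.hold(seconds).
- arm.inverse_kinematics(position, orientation): joint angles nearest the present ones, or None.
- arm.state(): the state.
- arm.read_camera(name): name is "scene" or "top" or "wrist"; returns the picture (480x640x3 uint8, red, green, blue); there is no depth.
- arm.camera_info(name): a dict with "K" (3x3 intrinsics, pixels), "world_to_cam" (4x4, takes a point from world to camera coordinates). Camera axes: x right, y down, z forward; pixel columns grow to the right and rows downward; lengths in m; the calibration is good to about 2 mm. The wrist camera is an equidistant fisheye: a pixel r from the principal point sees the ray r / f radians off the axis. A picture is of the moment at which its call begins: read the wrist's pose just before it. camera_info takes no time and is no camera call; for the wrist camera it gives the pose at the moment of the call.
A pose or a line that the arm cannot do raises arm.Unreachable and nothing moves.
- arm.close_job(): hands the job in; it is judged then, once.
The state is a dict: "time_s": time; "joint_positions": joint angles; "qd": joint speeds; "tau": joint torques, N m; "eef_pos": TCP position; "orientation": TCP orientation; "wrist_force": force on the tool from outside, world axes, zero at the start; "ft_torque": the same for the moment, N m; "grip_width": finger opening in m; "finger_force": force on a finger pad.
Only numpy, scipy, OpenCV 4.12 (cv2) and the standard library are available. Lean on these libraries where they do the work, as an engineer would, in place of code of your own. Each camera call takes 0.05 s, during which the arm holds its last target. There are 200 camera calls.

## Working session

There is one attempt and no reset: what is moved stays moved. The work goes in short steps, each a Python script; the robot and the scene stay as the last script left them, time stands still between calls to the robot, and variables do not carry over. Pictures are saved under pics/ and viewed, at most 10 in all, crops included, and the job is handed in when it is done.

```bash
mkdir -p pics; ls; python3 - <<'E'
from station import arm
import cv2
for n in("top","scene"):
    cv2.imwrite(f"pics/{n}0.png",arm.read_camera(n)[:,:,::-1]); i=arm.camera_info(n); print(n,i["K"],i["world_to_cam"])
E
```

```text
pics
top [[436.1565636    0.         322.87359091]
 [  0.         436.1565636  237.93985497]
 [  0.           0.           1.        ]] [[ 0.00406673 -0.99978136  0.02051085  0.1121463 ]
 [-0.99809741 -0.00532008 -0.06142692  0.42621448]
 [ 0.0615226  -0.02022202 -0.99790082  0.96895387]
 [ 0.          0.          0.          1.        ]]
scene [[592.6982023    0.         312.32307402]
 [  0.         592.6982023  238.98982915]
 [  0.           0.           1.        ]] [[-0.03276439  0.99944207 -0.00648426 -0.13593874]
 [ 0.58349187  0.01386026 -0.81200069 -0.19557306]
 [-0.81145778 -0.03038822 -0.58362045  1.72455927]
 [ 0.          0.          0.          1.        ]]
```

View pics/top0.png

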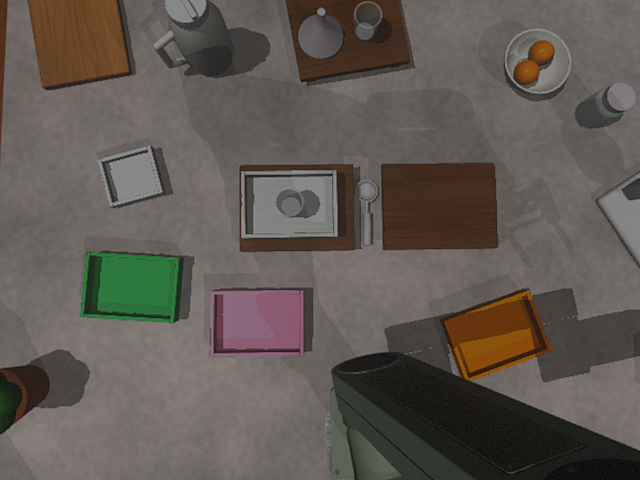

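View pics/scene0.png

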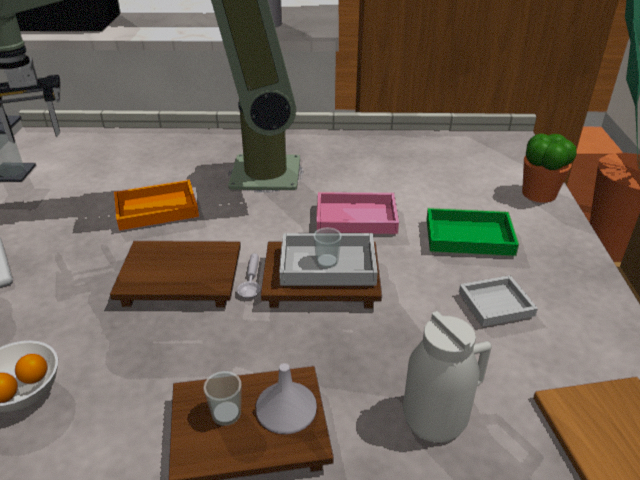

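Top view, candidates: the aluminium tray with the tumbler at (290,204); the small empty tray at (131,177); green (131,287), pink (257,322) and orange (496,334) trays. Stands: start (297,208), landing (439,206) on the -y side, third stand (350,37). I choose the tray at (290,204) and the stand at (439,206), and check both in a crop.

```bash
cat > h.py <<'E'
import numpy as np, cv2
from station import arm
def ray(n,uv,z):
    i=arm.camera_info(n);K=np.array(i["K"]);T=np.array(i["world_to_cam"]);R,t=T[:3,:3],T[:3,3]
    uv=np.atleast_2d(uv).astype(float);d=(np.linalg.inv(K)@np.c_[uv,np.ones(len(uv))].T).T@R
    c=-R.T@t
    return c+d*((z-c[2])/d[:,2])[:,None]
def rect(mask,seed,z,n="top"):
    cs,_=cv2.findContours(mask,cv2.RETR_EXTERNAL,cv2.CHAIN_APPROX_NONE)
    c=max([c for c in cs if cv2.pointPolygonTest(cv2.convexHull(c),seed,False)>=0],key=cv2.contourArea)
    p=ray(n,c[:,0,:],z)[:,:2]
    (cx,cy),s,a=cv2.minAreaRect((p*1000).astype(np.float32))
    if s[0]>s[1]: s=(s[1],s[0]);a-=90   # a = angle of short side (x)
    a=(a+90)%180-90
    return c,np.array([cx,cy])/1000,np.round(s,1),a
def masks(im):
    hsv=cv2.cvtColor(im,cv2.COLOR_RGB2HSV);k=np.ones((3,3),np.uint8)
    brown=((hsv[...,0]<20)&(hsv[...,1]>90)&(hsv[...,2]>25)).astype(np.uint8)*255
    grey=((hsv[...,1]<40)&(hsv[...,2]>150)).astype(np.uint8)*255
    return brown,grey
E
python3 - <<'E'
from h import *
im=arm.read_camera("top");b,g=masks(im);vis=im.copy()
for m,s,z in((b,(439,206),.045),(b,(350,220) if 0 else (297,245),.045),(g,(290,204),.087)):
    c,p,sz,a=rect(m,s,z);print(p,sz,round(a,2));cv2.drawContours(vis,[c],-1,(255,0,0),1)
v=cv2.resize(vis[150:265,225:510],None,fx=2.8,fy=2.8,interpolation=0)
cv2.imwrite("pics/crop1.png",v[:,:,::-1])
E
```

```text
[ 0.4963902  -0.13982797] [188.  249.9] 1.02
[0.49052142 0.17181328] [187.3 247. ] 0.9Traceback (most recent call last):
  File "<stdin>", line 4, in <module>
  File "h.py", line 10, in rect
    c=max([c for c in cs if cv2.pointPolygonTest(cv2.convexHull(c),seed,False)>=0],key=cv2.contourArea)
ValueError: max() iterable argument is empty
```

```bash
python3 - <<'E'
from h import *
im=arm.read_camera("top");hsv=cv2.cvtColor(im,cv2.COLOR_RGB2HSV)
print(hsv[204,236:262].tolist());print(hsv[204,325:345].tolist());print(hsv[165:180,300].tolist())
v=cv2.resize(im[150:265,225:510],None,fx=2.8,fy=2.8,interpolation=0)
cv2.imwrite("pics/crop1.png",v[:,:,::-1])
E
```

```text
[[17, 22, 105], [7, 22, 105], [0, 14, 108], [12, 43, 88], [11, 110, 51], [15, 7, 71], [20, 6, 126], [30, 6, 139], [38, 10, 106], [40, 14, 54], [30, 6, 43], [165, 7, 69], [20, 10, 74], [160, 11, 71], [75, 7, 72], [45, 14, 74], [90, 4, 64], [30, 2, 120], [10, 6, 136], [60, 6, 134], [38, 8, 130], [30, 2, 130], [45, 4, 132], [60, 2, 129], [60, 2, 129], [30, 2, 129]]
[[75, 4, 128], [60, 2, 121], [68, 8, 124], [15, 4, 121], [30, 4, 121], [30, 2, 122], [15, 4, 126], [30, 5, 98], [120, 2, 123], [150, 2, 140], [60, 4, 139], [150, 2, 142], [18, 14, 94], [8, 107, 38], [7, 98, 47], [10, 71, 43], [12, 80, 48], [9, 69, 48], [15, 59, 43], [5, 67, 46]]
[[11, 137, 69], [10, 145, 60], [9, 107, 67], [12, 131, 64], [13, 141, 56], [23, 9, 118], [120, 2, 142], [120, 2, 143], [90, 4, 128], [75, 6, 82], [50, 18, 43], [105, 13, 79], [150, 4, 125], [0, 2, 138], [90, 2, 135]]
```

View pics/crop1.png

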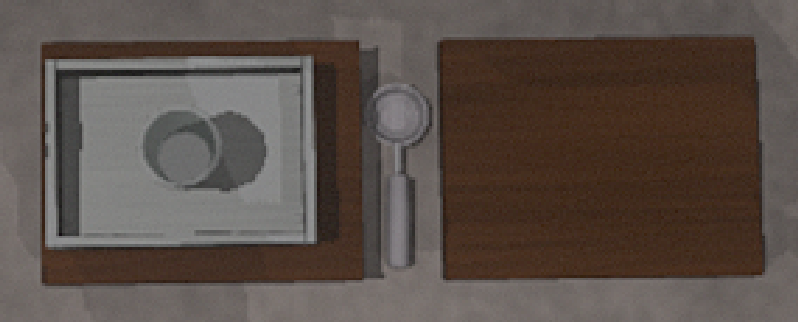

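The crop confirms the choice: a grey aluminium tray with a glass tumbler at crop (182,148), the spoon in the gap at (400,170), and the empty landing stand to the right.

```bash
cat >> h.py <<'E'
def tray(im,roi,seed):
    u0,u1,v0,v1=roi;hsv=cv2.cvtColor(im,cv2.COLOR_RGB2HSV);m=np.zeros((480,640),np.uint8)
    m[v0:v1,u0:u1]=((hsv[...,1]<18)&(hsv[...,2]>115))[v0:v1,u0:u1]*255
    m=cv2.morphologyEx(m,cv2.MORPH_OPEN,np.ones((2,2),np.uint8))
    return rect(m,seed,.087)
E
python3 - <<'E'
from h import *
im=arm.read_camera("top")
c,p,s,a=tray(im,(238,345,160,250),(290,204));print("outline",p,s,a)
q=np.array([[44,59],[310,56],[316,242],[45,247]])/2.8+[225,150]
w=ray("top",q,.087)[:,:2];print(w.round(4).tolist(),w.mean(0))
print("tumbler rim",ray("top",np.array([190,143])/2.8+[225,150],.128))
v=im.copy();cv2.drawContours(v,[c],-1,(255,0,0),1)
print(cv2.boundingRect(c))
s=arm.state();print(s["eef_pos"],s["grip_width"],s["time_s"])
for y in(.35,.30,-.03,-.02):
    print(y,arm.inverse_kinematics([.5,y,.06],np.array([[0,1,0],[1,0,0],[0,0,-1.]])),arm.inverse_kinematics([.5,y,.06],np.array([[0,-1,0],[-1,0,0],[0,0,-1.]])))
E
```

```text
outline [0.48941693 0.18968843] [136.1 188.7] 0.8834315538406372
[[0.56, 0.2878], [0.564, 0.0893], [0.4244, 0.0845], [0.4196, 0.2849]] [0.49199845 0.18664458]
tumbler rim [[0.49171231 0.17653941 0.128     ]]
(242, 173, 92, 66)
[ 0.20613311 -0.53639972  0.20489709] 0.09380362857390435 0.25
0.35 [ 4.69016566e-01  4.30177515e-01  1.57208600e+00 -4.44089210e-16
  1.13932914e+00  4.69016566e-01] [ 4.69016566e-01  4.30177515e-01  1.57208600e+00 -4.44089210e-16
  1.13932914e+00 -2.67257609e+00]
0.3 [ 3.92043896e-01  3.79998904e-01  1.64414378e+00 -4.44089210e-16
  1.11744997e+00  3.92043896e-01] [ 3.92043896e-01  3.79998904e-01  1.64414378e+00 -4.44089210e-16
  1.11744997e+00 -2.74954876e+00]
-0.03 [-2.32879608e-01  2.25904079e-01  1.85050573e+00 -4.44089210e-16
  1.06518285e+00 -2.32879608e-01] None
-0.02 [-2.13104474e-01  2.24943550e-01  1.85171580e+00 -4.44089210e-16
  1.06493331e+00 -2.13104474e-01] None
```

Tray: 198 x 140 mm at z 0.087, centre (0.4915, 0.1865), yaw about 1.1°, in line with the landing stand (the stands measured 188 x 250 mm, gap 62 mm). I'll push the +y wall with both fingers spread, stopping slightly short at first.

```bash
cat >> h.py <<'E'
L=np.array([.4964,-.1398]);th=np.deg2rad(1.1);s_,c_=np.sin(th),np.cos(th)
X=np.array([c_,s_]);Y=np.array([-s_,c_]);R=np.array([[-s_,c_,0],[c_,s_,0],[0,0,-1.]])
P=lambda s,z,x=0:np.r_[L+s*Y+x*X,z]
E
python3 - <<'E'
from h import *
arm.movel([.206,-.5364,.25])
arm.move_pose(P(.50,.22,.001),R)
print(arm.movel(P(.50,.058,.001),.12,guard=15))
arm.movel(P(.455,.058,.001),.06,guard=15)
a=arm.state();print(a["eef_pos"],a["wrist_force"],a["time_s"])
cv2.imwrite("pics/w1.png",arm.read_camera("scene")[:,:,::-1][160:400,200:480])
E
```

```text
False
[0.48876955 0.31526286 0.05807678] [-0.79210728 -0.31997955  0.0588525 ] 6.3833
```

View pics/w1.png

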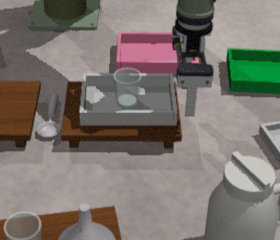

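Fingers are down just beyond the tray's +y wall at crop (188,95), clear and level with it. Now the push.

```bash
python3 - <<'E'
from h import *
for s in(.42,.34,.25,.18,.125):
    g=arm.movel(P(s,.058,.001),.05,guard=15);a=arm.state();print(s,g,a["wrist_force"].round(1) if hasattr(a["wrist_force"],"round") else a["wrist_force"],a["time_s"])
    if g:break
cv2.imwrite("pics/s2.png",arm.read_camera("scene")[:,:,::-1][160:400,60:400])
E
```

```text
0.42 False [ 0.   1.1 -0.3] 7.2833
0.34 False [0.2 4.  0.7] 9.0333
0.25 False [0.3 4.8 0.4] 10.9833
0.18 False [-1.2  3.8  1.3] 12.5333
0.125 False [1.  4.7 1.8] 13.7833
```

View pics/s2.png

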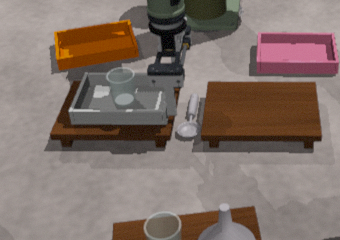

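The tray is on the landing stand, tumbler upright at crop (122,88). I'll back off, lift and measure.

```bash
python3 - <<'E'
from h import *
arm.movel(P(.20,.058,.001),.08); arm.movel(P(.22,.2,.001),.15)
im=arm.read_camera("top")
cv2.imwrite("pics/t3.png",cv2.resize(im[150:265,345:510],None,fx=4,fy=4,interpolation=0)[:,:,::-1]);print(arm.state()["time_s"])
try:
    c,p,s,a=tray(im,(382,496,163,249),(425,206));print(p,s,a,X@(p-L),Y@(p-L))
except Exception as e:print(e)
E
```

```text
16.075
max() iterable argument is empty
```

View pics/t3.png

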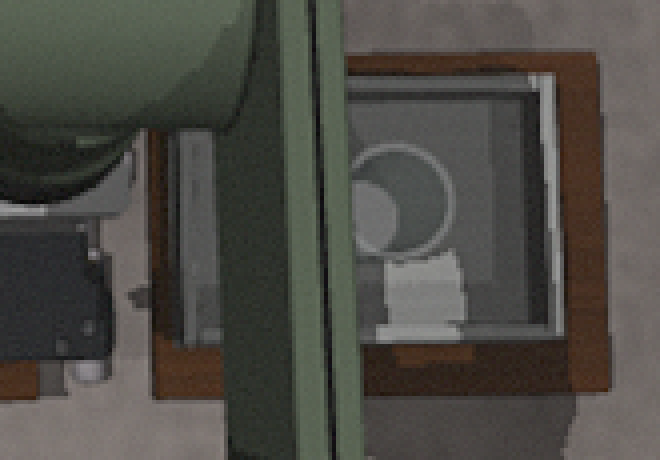

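The arm shadows the middle, but the tray's rim corners are visible at crop (556,74), (564,338) and (180,345), with the tumbler standing at (402,200).

```bash
python3 - <<'E'
from h import *
w=ray("top",np.array([[556,74],[564,338],[180,345]])/4+[345,150],.087)[:,:2]
print(np.linalg.norm(w[0]-w[1]),np.linalg.norm(w[1]-w[2]))
p=(w[0]+w[2])/2;d=w[0]-w[1];print("x,y in land",X@(p-L),Y@(p-L),"far edge centre",Y@((w[0]+w[1])/2-L)+.1,"yaw",np.rad2deg(np.arctan2(d[1],d[0])))
E
```

```text
0.1398126124640899 0.2017454635186645
x,y in land 0.0015107425754237625 0.01551241439185625 far edge centre 0.014640664455373681 yaw 0.6518739675396884
```

Size 140 x 202 mm checks out; the tray is 15 mm short, so one last 15 mm push.

```bash
python3 - <<'E'
from h import *
arm.movel(P(.20,.058,.001),.15); arm.movel(P(.14,.058,.001),.08,guard=15); print(arm.movel(P(.110,.058,.001),.04,guard=15))
arm.movel(P(.20,.058,.001),.08); arm.movel(P(.24,.2,.001),.15); q=list(arm.state()["joint_positions"]); q[0]+=.6; arm.move_joints(q); arm.hold(.3)
im=arm.read_camera("top");a=arm.state();print(a["time_s"],a["wrist_force"])
cv2.imwrite("pics/t4.png",cv2.resize(im[150:265,345:510],None,fx=4,fy=4,interpolation=0)[:,:,::-1])
E
```

```text
False
22.8833 [-0.3940438  -0.23677403 -1.09171344]
```

View pics/t4.png

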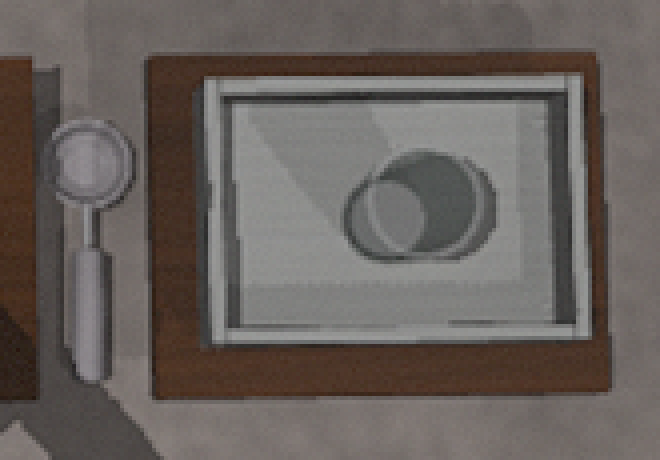

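The whole tray is visible on the landing stand, with rim corners at (205,77), (584,74), (592,338) and (211,346) and the tumbler upright near (425,205). I'll check the numbers and hand in.

```bash
python3 - <<'E'
from h import *
p=ray("top",np.array([[205,77],[584,74],[592,338],[211,346]])/4+[345,150],.087)[:,:2].mean(0)
x,y=X@(p-L),Y@(p-L);print(x,y)
if abs(x)<.014 and abs(y)<.014: print(arm.close_job())
E
```

```text
0.001549068678973877 0.00014642784611105467
the job is handed in; nothing more can be done
None
```

The tray now sits on the landing stand, measured about 2 mm off centre across and under 1 mm along, and square to it, with the tumbler upright in it; I handed the job in after about 23 s.

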